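# Tip used syringes from a scoop through the spring flap of a disposal bin

## Task

Lift the steel scoop by its upright handle tab, push its open spout well in through the sloping spring flap of the disposal bin so that the scoop's rim holds the flap open, and tip both used syringes into the bin. Then take the scoop out so that the flap springs fully shut, and set the scoop down flat and upright on the bare bench. The syringes are contaminated: do not touch them, or the flap, with the robot itself, and do not disturb the things standing about.

Things in the scene. Friction and masses are not known exactly. Their poses are not given: they have to be found in the camera images.
- scoop: Polished steel scoop. Origin: centre of the pan's underside; x points out of the open spout, z up when level. The pan is 150 mm long (x -75 to +75 mm) and 82 mm wide (y), floor and walls 3 mm thick, side walls and back wall (x = -75 mm) rise to 34 mm; the spout end x = +75 mm is open with no lip. About 110 g. Slippery: syringes slide once it points some 15 to 22 degrees down.
- scoop_tab (a point): Grip point on the scoop's black upright handle tab behind the back wall, at x -130, y 0, z 60 mm of the scoop; axes as the scoop's. Tab 12 mm thick along the scoop's x, 40 mm wide along y, z 19 to 85 mm; a flat stem (30 mm wide, top at z 24.5 mm) joins it to the pan, 49 mm free between tab and back wall. Grip it from above, fingers closing along the scoop's x.
- scoop_nose (a point): Middle of the lower edge of the scoop's spout (x +75 mm, y 0, z 0 of the scoop); axes as the scoop's.
- syringe_0: Used 20 ml syringe, clear plastic, lying in the scoop along its length, nozzle towards the spout; 119 mm long, barrel 20 mm, flange 34 mm, 17 g. Origin below mid-length; its y axis points to the plunger end. Collides like a plain 21 mm round bar.
- syringe_1: The other used syringe, the same, beside syringe_0 in the scoop.
- waste_bin: White plastic disposal bin, fixed to the bench, 200 mm deep (its x), 130 mm wide (y), 238 mm high, walls 6 mm, empty. Origin: centre of its underside; +x points level into its opening (low front wall to high back wall). The opening, 118 mm wide, slopes from the lip of the 160 mm high front wall (x -100 mm) up to the flap hinge (x -35, z 224 mm); from x -41 mm on the top is closed.
- bin_lip (a point): Middle of the outer top edge of the bin's front wall, below the flap: x -100, y 0, z 160 mm of the bin; axes as the bin's.
- bin_inside (a point): Centre of the bin's inner floor (6 mm above the bench); axes as the bin's. Room equipment: a tall reactor vessel stands behind the scoop's place, its stand from about x 0.63 m, y 0.08 to 0.38 m in the robot's frame: keep the arm on the robot's side of it.
- flap_hinge (a point): Middle of the flap's hinge line (x -35, y 0, z 224 mm of the bin, line along y); axes as the bin's. For the syringes to pass, the spout must reach about 80 mm beyond the lip, some 45 degrees down, so that the flap's lower edge rests on the scoop's side walls; with less, the flap hangs before the spout and stops them.
- flap (a joint): Steel flap in the bin's sloping opening, 112 mm wide, 86 mm long from the hinge down to just inside the lip. 0 = shut (sloping 47 degrees, lower edge at the front), grows in rad as the lower edge swings inward and down; 0.75 = hanging straight down, stop at 1.4. A spring shuts it: about 0.08 N m when shut, 0.15 N m at 1 rad; a syringe's weight does not open it.
- log_book: Bystander: dark notebook lying flat, 150x108x14 mm; origin under its centre.
- tape_roll_0: Bystander: cream roll of tape lying flat, 60 mm across, 19 mm high; origin under its centre.
- vent_filter_2: Bystander: white disc filter with two stubs, 42x52x38 mm; origin under its centre.

How it is judged:
By the outcome, as a careful person would: the job done as asked, in the order asked, and still so for the second after the job is handed in, with the robot touching nothing.
It also fails if it takes over 59 s, if anything falls off the work surface, if the arm or the gripper's body presses on something with over 40 N, if the wrist force passes 120 N, or if a joint passes its speed limit or range.

## Robot

A 6-joint arm with a two-finger parallel gripper is mounted at the origin on a cart in front of the work surface, level with it; the furniture and walls round the work are solid. World frame = base frame: x ahead of the robot, y to its left, z up, the work surface at z = 0. Lengths are in mm, angles in rad, forces in N, time in s.
With the tool pointing down it reaches from about 275 to 850 mm from the base axis. Payload 19 kg.
Tool frame: the origin (TCP) lies on the centre line of the jaws, within the pads' length; the fingertips stand 11 mm ahead of it and the grasp point (between the pads) lies 8 mm behind it; z points along the fingers, y is the line along which they close (so a half turn about z gives the same grasp; the last joint's range is limited). The gripper opens to 85 mm and grips with 20 to 120 N. Pads are 22 mm wide; open, the fingers measure 114 mm over their backs; the gripper's body (76 mm by 85 mm) begins 54 mm behind the grasp point. The pads swing forward as they close: fully open they stand 13 mm farther back than shut.
Start: joints at [0.995, 0.15, 1.437, -0, 1.554, -0.134], TCP at [245.851, 519.758, 242.267] pointing down, gripper open.
Joint ranges: [-2.8, 2.8], [-0.68, 2.1], [0.12, 2.68], [-1.39, 4.53], [0.16, 2.79], [-2.81, 2.81]. Speed limits (rad/s): [1.89, 1.89, 2.22, 3.01, 3.01, 3.01].

## Interface

Orientations are given as a unit quaternion [w, x, y, z].
In Python, from plant import bot, imaging gives the robot as it stands. The module is installed in compiled form; this text tells all that it offers.
- The arm moves only by the tool jog_arm, never from a script. Its argument "plan" is a list of rows, each a list of 4 numbers: the shift along the tool's x, y, z in mm, then the turn about the tool's z in degrees. A call has 1 to 20 rows; each row is the pose to reach, as a shift and turn from the pose commanded when the call began, along the tool's axes at that moment; what a row does not reach only later rows make up. A row lasts 1/8 s, in which the tool goes at most 62.5 mm and 10.7 degrees, less where a joint would pass 70% of its speed; a pose out of reach is approached as far as the arm can. A call with a gripper value outside its range is refused whole. "jaw" is the finger opening in mm, from 0 to 85.4, set as the call begins (left out, the last holds). The fingers move at their own pace and stop on an object; "squeeze" is the grip in N (left out, the last holds). Time passes only in rows, so rows that repeat a pose let the fingers close. It gives the time, the measured TCP pose, the force and the opening at its end, in the units of the state.
- bot.state(): the state, without advancing time (a new reading comes with each control period).
- imaging.camera(name): name is "scene" or "top"; returns a dict with "image" (480x640x3 uint8, red, green, blue), "vfov" (degrees; the focal length in pixels is half the picture's height over the tangent of half this angle, whatever the lens; pixels are square), "cx", "cy" (the principal point, pixels), "rvec" (rotation vector, rad) and "tvec" (3), from world to camera coordinates, as OpenCV has them. Camera axes: x right, y down, z forward; pixel columns grow to the right and rows downward; lengths in mm; the calibration is good to about 2 mm. A picture is of the moment at which its call begins. There is no depth.
- bot.hand_in(): hands the job in, once; it reports no verdict.
The state is a dict: "clock": time; "joint_positions": joint angles; "dq": joint speeds; "tau": joint torques, N m; "ee_pos": TCP position; "tool_rot": TCP orientation; "contact_force": force on the tool from outside, world axes, zero at the start; "moment": the same for the moment, N m; "gripper_width": finger opening in mm.
Only numpy, scipy, OpenCV 4.12 (cv2) and the standard library are available. Lean on these libraries where they do the work, as an engineer would, in place of code of your own. Each camera call takes 0.05 s, during which the arm holds its last target. There are 200 camera calls.

## Working session

There is one attempt and no reset: what is moved stays moved. The work goes in short steps, Python scripts to look and compute and a tool call to move; the robot and the scene stay as the last step left them, time stands still between calls to the robot, and variables do not carry over. Pictures are saved under pics/ and viewed, on a budget of 10 in all, crops included, one or two more only if the job needs it, and the job is handed in when it is done.

Besides the shell and the picture viewer there is one more tool, called after "Call:" as a command line: name --pt "numbers of a row" for each row, then --argument value for the rest. jog_arm: Moves the arm, as the interface text tells. Its arguments: {"type":"object","properties":{"plan":{"type":"array"},"jaw":{"type":"number"},"squeeze":{"type":"number"}},"required":["plan"]}

```bash
mkdir -p pics; python3 - <<'E'
from plant import bot, imaging
import cv2,pickle
for n in("scene","top"):
    c=imaging.camera(n); pickle.dump(c,open(n+".pkl","wb"))
    cv2.imwrite(f"pics/{n}0.png",c["image"][:,:,::-1]); print(n,c["vfov"],c["cx"],c["cy"],c["rvec"],c["tvec"],[k for k in c])
print(bot.state())
E
```

```text
scene 45.38313152155495 317.8364541290735 233.460966139888 [ 1.84014493 -0.90484642  0.55609423] [-333.2458741   306.28164488  956.50260536] ['image', 'vfov', 'cx', 'cy', 'rvec', 'tvec']
top 55.08227426224957 326.63286692516095 251.17312787969618 [ 2.11792878 -2.16915404  0.08526116] [ 12.82501127 520.92568223 958.21670313] ['image', 'vfov', 'cx', 'cy', 'rvec', 'tvec']
{'clock': 0.1, 'joint_positions': array([ 9.95001886e-01,  1.50871045e-01,  1.43793070e+00, -1.19457959e-06,
        1.55377086e+00, -1.34015200e-01]), 'dq': array([ 0.00037431, -0.00278946, -0.00220951, -0.00160511, -0.00070245,
       -0.00035193]), 'tau': array([ 5.04742929e-03, -7.14380550e+01, -5.71794462e+01, -4.52553093e-05,
        7.11414381e-03,  6.30567001e-05]), 'ee_pos': array([245.75887291, 519.61737146, 241.7908708 ]), 'tool_rot': array([-1.69706279e-04,  2.19097678e-01,  9.75702807e-01, -4.59645451e-04]), 'contact_force': array([-0.18645558,  0.4895358 , -0.03045934]), 'moment': array([-0.02445532, -0.04820325,  0.06341484]), 'gripper_width': 85.2058204709306}
```

View pics/scene0.png

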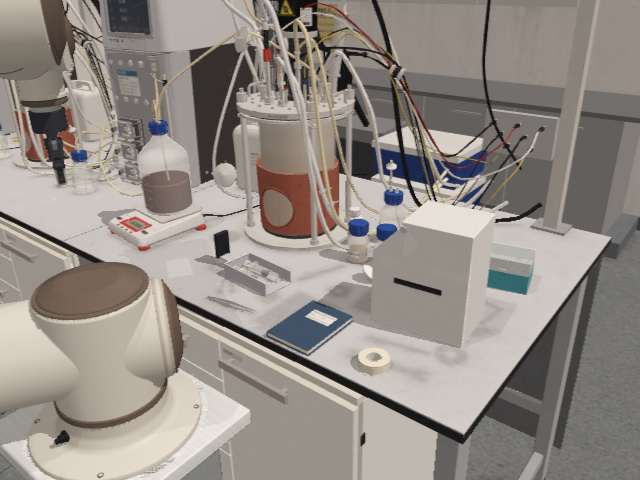

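View pics/top0.png

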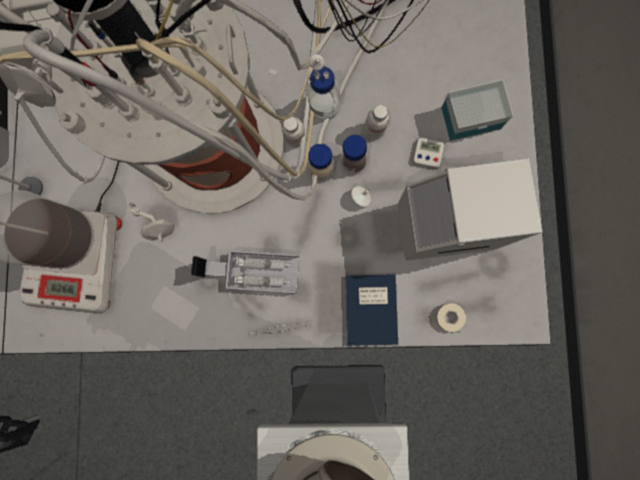

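The top view shows the scoop at about (260,270), spout to the right, with its tab at (199,266). The bin is at (475,205) with its flap facing left. The notebook is at (371,310), the tape at (451,318) and the filter at (361,197). Next I'll enlarge these areas.

```bash
cat > h.py <<'E'
import numpy as np,cv2,pickle
from scipy.optimize import least_squares
def load(n): return pickle.load(open(n+".pkl","rb"))
def K(c):
    f=240/np.tan(np.radians(c["vfov"]/2)); return np.array([[f,0,c["cx"]],[0,f,c["cy"]],[0,0,1.]])
def proj(c,P): return cv2.projectPoints(np.float64(P).reshape(-1,1,3),np.float64(c["rvec"]),np.float64(c["tvec"]),K(c),None)[0].reshape(-1,2)
def atz(c,uv,z):
    R=cv2.Rodrigues(np.float64(c["rvec"]))[0]; C=-R.T@c["tvec"]; d=R.T@np.linalg.inv(K(c))@[*uv,1]
    return C+d*(z-C[2])/d[2]
def crop(c,x,y,w,h,s):
    im=cv2.resize(c["image"][y:y+h,x:x+w,::-1],None,fx=s,fy=s,interpolation=cv2.INTER_CUBIC)
    for i in range(0,w,20): cv2.putText(im,str(x+i),(int(i*s),10),0,.35,(0,0,255),1); cv2.line(im,(int(i*s),12),(int(i*s),18),(0,0,255),1)
    for i in range(0,h,20): cv2.putText(im,str(y+i),(0,int(i*s)+4),0,.35,(0,0,255),1); cv2.line(im,(22,int(i*s)),(28,int(i*s)),(0,0,255),1)
    return im
def frame(x,y,yaw,P):
    P=np.float64(P); c,s=np.cos(yaw),np.sin(yaw)
    return np.c_[x+c*P[:,0]-s*P[:,1],y+s*P[:,0]+c*P[:,1],P[:,2]]
def fit(obs,x0):
    # obs: list of (cam, local pts, pixels); planar pose
    r=lambda p:np.concatenate([(proj(c,frame(*p,P))-np.float64(u)).ravel() for c,P,u in obs])
    s=least_squares(r,x0,loss="soft_l1",x_scale=[10,10,.05]); return s.x,r(s.x).reshape(-1,2)
E
python3 - <<'E'
from h import *
t,s=load("top"),load("scene")
m=np.vstack([np.hstack([crop(t,187,230,120,90,10/3),crop(s,180,220,120,90,10/3)]),np.hstack([crop(t,395,145,160,120,2.5),crop(s,350,190,200,150,2)])])
cv2.imwrite("pics/m1.png",m)
for uv,z in [((260,270),0),((199,266),85),((451,318),19),((361,197),20),((371,310),14)]: print(uv,atz(t,uv,z).round())
E
```

```text
(260, 270) [487. 150.   0.]
(199, 266) [491. 260.  85.]
(451, 318) [ 373. -259.   19.]
(361, 197) [640. -77.  20.]
(371, 310) [394. -91.  14.]
```

View pics/m1.png

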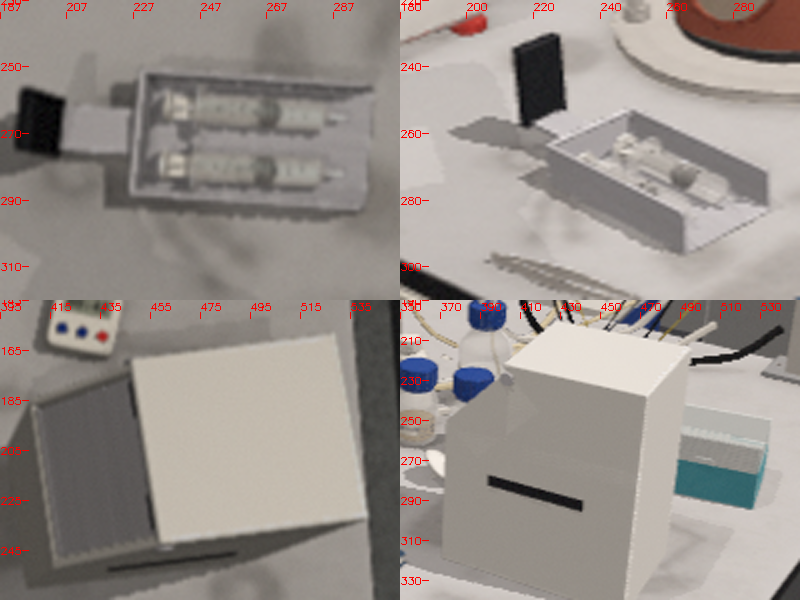

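```bash
python3 - <<'E'
from h import *
np.set_printoptions(precision=2,suppress=True)
t,s=load("top"),load("scene")
o=[(t,[[-75,41,34],[-75,-41,34],[75,41,34],[75,-41,34]],[[230.5,251.9],[226.6,288.2],[298.6,254.9],[296.5,293]]),
(s,[[-75,-41,34],[-75,41,34],[75,41,34],[75,-41,34],[75,-41,0],[75,41,0]],[[224.4,263.8],[249.6,253],[290.4,271.6],[265.2,282.4],[265.2,296.2],[290.4,282.4]])]
for oo in (o,o[:1],o[1:]): p,r=fit(oo,[487,150,-1.57]); print("scoop",p); print(r)
print("tab",frame(*fit(o,[487,150,-1.57])[0],[[-130,0,60]]))
b=[(t,[[-41,65,238],[100,65,238],[100,-65,238],[-41,-65,238],[-100,65,160],[-100,-65,160]],[[447.4,169],[529,159],[541.8,233],[457.8,242.2],[408.2,187],[417,251.4]]),
(s,[[-41,-65,238],[100,-65,238],[100,65,238],[-100,-65,0],[-100,-65,160]],[[403.5,225],[472.5,238],[495,213.5],[371.5,317.5],[373.5,260]])]
for bb in (b,b[:1],b[1:]): p,r=fit(bb,[500,-260,-1.57]); print("bin",p); print(r)
print("lip",frame(*fit(b,[500,-260,-1.57])[0],[[-100,0,160]]))
E
```

```text
scoop [479.55 137.63  -1.66]
[[-0.42 -1.12]
 [ 0.03  0.59]
 [ 0.58  0.17]
 [-0.14  0.39]
 [-1.37 -1.17]
 [-0.51 -1.87]
 [ 0.66 -1.36]
 [-0.35  0.99]
 [ 0.48  0.25]
 [ 1.17  0.52]]
scoop [479.65 137.67  -1.65]
[[-0.56 -0.98]
 [ 0.1   0.75]
 [ 0.46 -0.07]
 [-0.04  0.15]]
scoop [479.01 137.04  -1.67]
[[-1.26 -1.13]
 [-0.25 -1.77]
 [ 0.62 -1.07]
 [-0.59  1.21]
 [ 0.24  0.48]
 [ 1.14  0.82]]
tab [[490.97 267.12  60.  ]]
bin [ 572.94 -264.42   -1.48]
[[ 0.27 -0.55]
 [ 1.3  -0.66]
 [ 1.49  0.17]
 [ 1.14  0.95]
 [-1.03 -2.54]
 [-0.34  1.13]
 [-3.37 -4.22]
 [ 0.4  -0.79]
 [ 0.63 -0.92]
 [-1.77  0.7 ]
 [-2.02 -9.5 ]]
bin [ 572.88 -263.37   -1.48]
[[-0.29 -0.54]
 [ 0.75 -0.53]
 [ 0.81  0.32]
 [ 0.45  0.97]
 [-1.55 -2.57]
 [-0.98  1.11]]
bin [ 569.64 -269.25   -1.46]
[[-1.62 -2.76]
 [ 3.22  0.3 ]
 [ 2.   -0.26]
 [-0.62  2.77]
 [-0.79 -7.73]]
lip [[ 563.68 -164.85  160.  ]]
```

Call:
jog_arm --pt "-110 -41 0 23" --pt "-220 -82 0 46" --pt "-329 -123 0 69.5" --pt "-329 -123 0 69.5" --pt "-329 -123 0 69.5" --pt "-329 -123 0 69.5" --pt "-329 -123 0 69.5" --pt "-329 -123 0 69.5" --pt "-329 -123 0 69.5" --pt "-329 -123 0 69.5" --pt "-329 -123 0 69.5" --jaw 85 --squeeze 20

```text
clock: 1.48
ee_pos: [490.5, 268.2, 242.3]
tool_rot: [0.0, 0.736, 0.677, 0.0]
contact_force: [-0.2, -0.3, 0.1]
gripper_width: 85.3
```

Call:
jog_arm --pt "0 0 50 0" --pt "0 0 100 0" --pt "0 0 140 0" --pt "0 0 165 0" --pt "0 0 176 0" --pt "0 0 176 0" --pt "0 0 176 0"

```text
clock: 2.35
ee_pos: [491.2, 268.1, 67.5]
tool_rot: [0.0, 0.736, 0.677, 0.001]
contact_force: [0.4, 0.4, 0.4]
gripper_width: 85.1
```

```bash
python3 - <<'E'
from h import *
from plant import bot,imaging
t,s=imaging.camera("top"),imaging.camera("scene")
cv2.imwrite("pics/m2.png",np.hstack([crop(t,150,200,160,120,2.5),crop(s,170,170,160,120,2.5)]))
print(bot.state()["ee_pos"])
E
```

```text
[491.13643442 268.08876402  67.35477778]
```

View pics/m2.png

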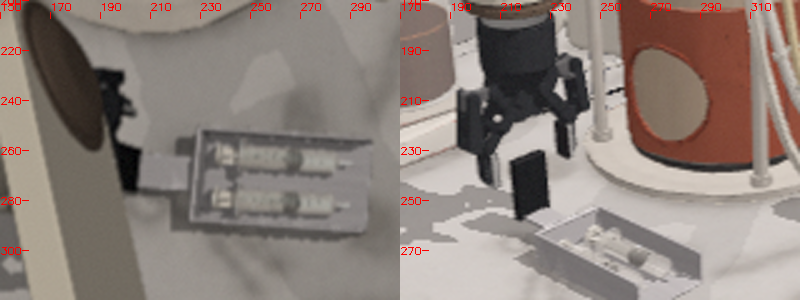

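The fingers straddle the tab, which shows at (222,245) in the scene view. I'll close gently, then raise 20 mm with the nose still down to see whether the grip pivots.

Call:
jog_arm --pt "0 0 0 0" --pt "0 0 0 0" --pt "0 0 0 0" --pt "0 0 0 0" --pt "0 0 0 0" --pt "0 0 0 0" --jaw 30 --squeeze 20

```text
clock: 3.2
ee_pos: [490.7, 268.0, 66.4]
tool_rot: [0.0, 0.736, 0.677, 0.0]
contact_force: [-0.5, -0.2, 3.1]
gripper_width: 39.9
```

Call:
jog_arm --pt "0 0 -5 0" --pt "0 0 -10 0" --pt "0 0 -15 0" --pt "0 0 -20 0" --pt "0 0 -20 0" --pt "0 0 -20 0"

```text
clock: 3.95
ee_pos: [490.6, 267.9, 86.2]
tool_rot: [0.0, 0.736, 0.677, -0.0]
contact_force: [-0.8, -0.3, -2.2]
gripper_width: 39.6
```

```bash
python3 - <<'E'
from h import *
from plant import bot,imaging
t,s=imaging.camera("top"),imaging.camera("scene")
cv2.imwrite("pics/m3.png",np.hstack([crop(t,150,200,160,120,2.5),crop(s,190,190,120,90,10/3)]))
S=bot.state();print(S["ee_pos"],S["contact_force"],S["moment"])
E
```

```text
[490.55054154 267.83070477  86.04672035] [ 0.45771519  0.22575392 -1.74735375] [0.15731438 0.06540315 0.03127976]
```

View pics/m3.png

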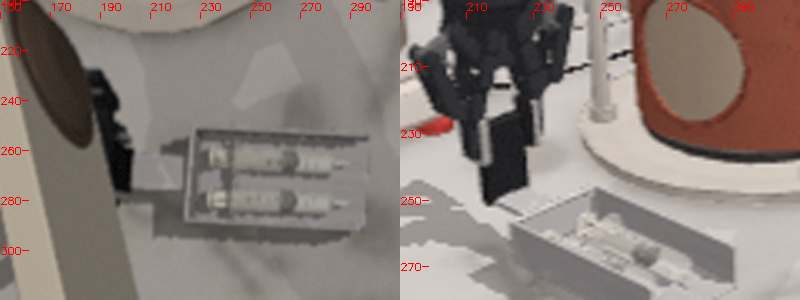

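At 20 N the grip carries the scoop level: force is about -1.7 N and moment about 0.16 N·m, so there's no pivoting. The jog has no tilt, so the scoop has to pitch by swivelling in the pads. I'll set it back and regrip higher on the tab for less torsional hold.

Call:
jog_arm --pt "0 0 7 0" --pt "0 0 14 0" --pt "0 0 20 0" --pt "0 0 20 0" --pt "0 0 20 0"

```text
clock: 4.68
ee_pos: [490.6, 267.9, 66.1]
tool_rot: [-0.0, 0.736, 0.677, -0.0]
contact_force: [-0.8, -0.1, -0.9]
gripper_width: 39.4
```

Call:
jog_arm --pt "0 0 0 0" --pt "0 0 0 0" --pt "0 0 0 0" --pt "0 0 -10 0" --pt "0 0 -20 0" --pt "0 0 -20 0" --jaw 60

```text
clock: 5.42
ee_pos: [491.2, 268.1, 87.6]
tool_rot: [0.0, 0.736, 0.677, 0.001]
contact_force: [0.6, 0.8, -0.6]
gripper_width: 60.2
```

Call:
jog_arm --pt "0 0 0 0" --pt "0 0 0 0" --pt "0 0 0 0" --pt "0 0 0 0" --pt "0 0 0 0" --jaw 30 --squeeze 20

```text
clock: 6.05
ee_pos: [490.6, 267.8, 86.2]
tool_rot: [0.0, 0.736, 0.677, -0.0]
contact_force: [-0.3, -0.2, 1.3]
gripper_width: 39.1
```

Call:
jog_arm --pt "0 0 -5 0" --pt "0 0 -10 0" --pt "0 0 -15 0" --pt "0 0 -20 0" --pt "0 0 -20 0" --pt "0 0 -20 0"

```text
clock: 6.8
ee_pos: [490.6, 267.9, 106.2]
tool_rot: [0.0, 0.736, 0.677, -0.0]
contact_force: [0.2, 0.5, -0.9]
gripper_width: 38.9
```

```bash
python3 - <<'E'
from h import *
from plant import bot,imaging
fs=[];ms=[]
for i in range(3):
    t,s=imaging.camera("top"),imaging.camera("scene"); S=bot.state(); fs.append(S["contact_force"]);ms.append(S["moment"])
cv2.imwrite("pics/m4.png",np.hstack([crop(t,150,200,160,120,2.5),crop(s,190,190,120,90,10/3)]))
print(S["ee_pos"],np.mean(fs,0),np.mean(ms,0),S["gripper_width"])
E
```

```text
[490.64160068 267.8661169  106.17317836] [ 0.1249579  -0.01079601 -1.8091096 ] [ 0.10437822 -0.01615101  0.00382064] 39.4005091346344
```

View pics/m4.png

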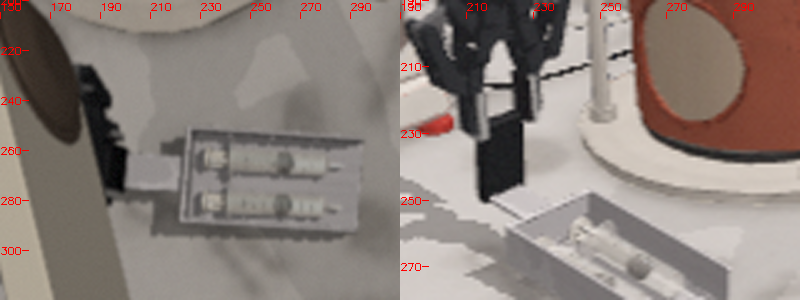

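The far front rim corner is at (289,268.6), against (290.4,271.6) at rest and (290,262.6) in the firm lift. So the nose has drooped about 13 mm and the higher grip does pivot. I'll raise 15 mm more and track that corner.

Call:
jog_arm --pt "0 0 -5 0" --pt "0 0 -10 0" --pt "0 0 -15 0" --pt "0 0 -15 0" --pt "0 0 -15 0"

```text
clock: 7.72
ee_pos: [490.6, 267.9, 121.2]
tool_rot: [-0.0, 0.736, 0.677, -0.0]
contact_force: [0.2, 0.0, -2.0]
gripper_width: 39.3
```

```bash
python3 - <<'E'
from h import *
from plant import bot,imaging
import time
fs=[];ms=[]
for i in range(4):
    s=imaging.camera("scene"); S=bot.state(); fs.append(S["contact_force"]);ms.append(S["moment"])
    if i in(0,3): cv2.imwrite(f"pics/t{i}.png",s["image"][:,:,::-1])
t=imaging.camera("top")
cv2.imwrite("pics/m5.png",np.hstack([crop(t,150,200,160,120,2.5),crop(s,190,210,120,90,10/3)]))
print(S["ee_pos"],np.mean(fs,0),np.mean(ms,0),S["gripper_width"],S["clock"])
E
```

```text
[490.60029615 267.8676628  121.09830576] [ 0.4366835   0.36120956 -1.66177553] [ 0.09436487 -0.0137025   0.04401457] 38.9640350727875 7.925
```

View pics/m5.png

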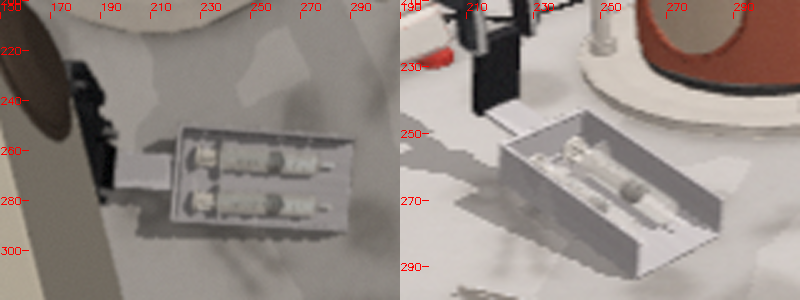

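At 35 mm of lift the nose stays on the bench, with a pitch of about 9°. So the grip pivots under gravity at 20 N (friction torque about 0.1 N·m) and should hold firmly at 120 N. I'll lower it flat, regrip 6 mm higher at 120 N and lift.

Call:
jog_arm --pt "0 0 8 0" --pt "0 0 16 0" --pt "0 0 24 0" --pt "0 0 32 0" --pt "0 0 35 0" --pt "0 0 35 0"

```text
clock: 8.72
ee_pos: [490.7, 267.8, 86.2]
tool_rot: [0.0, 0.736, 0.677, -0.0]
contact_force: [0.2, -0.8, 1.3]
gripper_width: 38.8
```

Call:
jog_arm --pt "0 0 0 0" --pt "0 0 0 0" --pt "0 0 -6 0" --pt "0 0 -6 0" --jaw 52

```text
clock: 9.22
ee_pos: [491.0, 268.0, 93.0]
tool_rot: [0.0, 0.736, 0.677, 0.0]
contact_force: [-0.6, -0.2, -0.1]
gripper_width: 52.4
```

Call:
jog_arm --pt "0 0 0 0" --pt "0 0 0 0" --pt "0 0 0 0" --pt "0 0 0 0" --pt "0 0 0 0" --jaw 30 --squeeze 120

```text
clock: 9.85
ee_pos: [490.8, 268.1, 92.6]
tool_rot: [0.0, 0.736, 0.677, 0.0]
contact_force: [-0.1, 2.7, 5.2]
gripper_width: 32.2
```

Call:
jog_arm --pt "0 0 -5 0" --pt "0 0 -10 0" --pt "0 0 -15 0" --pt "0 0 -20 0" --pt "0 0 -20 0"

```text
clock: 10.48
ee_pos: [490.8, 268.0, 112.8]
tool_rot: [0.0, 0.736, 0.677, 0.0]
contact_force: [-0.6, -0.8, -0.7]
gripper_width: 31.5
```

```bash
python3 - <<'E'
from h import *
from plant import bot,imaging
fs=[];ms=[]
for i in range(4):
    s=imaging.camera("scene"); S=bot.state(); fs.append(S["contact_force"]);ms.append(S["moment"])
t=imaging.camera("top")
cv2.imwrite("pics/m6.png",np.hstack([crop(t,150,200,160,120,2.5),crop(s,190,210,120,90,10/3)]))
print(S["ee_pos"],np.mean(fs,0),np.mean(ms,0),S["gripper_width"],S["clock"])
E
```

```text
[490.58574094 267.87293519 112.10032928] [-1.38824757e-04  4.62129712e-01 -1.14627456e+00] [ 0.06471564 -0.01607443  0.00514418] 31.93713067301039 10.675
```

View pics/m6.png

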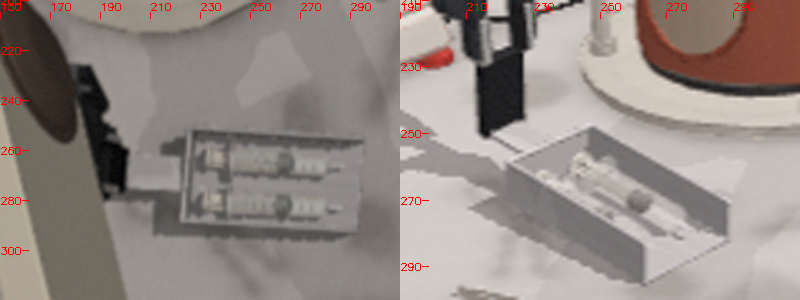

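Even at 120 N the high grip droops: the far corner is at (288.4,270.9), so the nose is on the bench. The width reads 32 mm, so the fingers flex. I'll go back to the middle grip height and try 50 N, checking the rim corner by template matching.

Call:
jog_arm --pt "0 0 8 0" --pt "0 0 16 0" --pt "0 0 20 0" --pt "0 0 20 0"

```text
clock: 11.22
ee_pos: [490.6, 267.8, 91.9]
tool_rot: [0.0, 0.736, 0.677, -0.0]
contact_force: [0.2, -0.2, 0.2]
gripper_width: 31.6
```

Call:
jog_arm --pt "0 0 0 0" --pt "0 0 0 0" --pt "0 0 0 0" --pt "0 0 8 0" --pt "0 0 8 0" --jaw 54

```text
clock: 11.85
ee_pos: [490.3, 267.7, 83.4]
tool_rot: [-0.0, 0.736, 0.677, -0.001]
contact_force: [-0.7, 0.0, 0.7]
gripper_width: 54.0
```

Call:
jog_arm --pt "0 0 0 0" --pt "0 0 0 0" --pt "0 0 0 0" --pt "0 0 0 0" --jaw 30 --squeeze 50

```text
clock: 12.35
ee_pos: [490.7, 267.9, 84.4]
tool_rot: [0.0, 0.736, 0.677, 0.0]
contact_force: [-0.5, 0.1, 1.4]
gripper_width: 38.2
```

Call:
jog_arm --pt "0 0 -5 0" --pt "0 0 -10 0" --pt "0 0 -15 0" --pt "0 0 -20 0" --pt "0 0 -20 0"

```text
clock: 12.98
ee_pos: [490.9, 268.0, 104.8]
tool_rot: [0.0, 0.736, 0.677, 0.0]
contact_force: [0.4, -0.0, -1.5]
gripper_width: 38.2
```

```bash
cat > trk.py <<'E'
from h import *
from plant import bot,imaging
T=load("scene")["image"]
def trk(n=3):
    fs=[];ms=[]
    for i in range(n):
        s=imaging.camera("scene"); S=bot.state(); fs.append(S["contact_force"]);ms.append(S["moment"])
    g=lambda a:cv2.cvtColor(a,cv2.COLOR_RGB2GRAY)
    for nm,(x,y),h in(("farfront",(290,272),10),("nearback",(224,264),9),("nearfront",(265,289),11)):
        tp=g(T)[y-h:y+h+1,x-h:x+h+1]; w=30; W=g(s["image"])[y-h-w:y+h+1+w,x-h-w:x+h+1+w]
        r=cv2.matchTemplate(W,tp,cv2.TM_CCOEFF_NORMED); _,v,_,l=cv2.minMaxLoc(r); print(nm,"shift",l[0]-w,l[1]-w,round(v,2))
    print(S["clock"],S["ee_pos"].round(1),"F",np.mean(fs,0).round(2),"M",np.mean(ms,0).round(3),S["gripper_width"].round(1)); return s
if __name__=="__main__": trk()
E
python3 trk.py
```

```text
farfront shift -1 -5 0.97
nearback shift -1 -7 0.64
nearfront shift 24 -18 0.85Traceback (most recent call last):
  File "trk.py", line 13, in <module>
    if __name__=="__main__": trk()
                             ~~~^^
  File "trk.py", line 12, in trk
    print(S["clock"],S["ee_pos"].round(1),"F",np.mean(fs,0).round(2),"M",np.mean(ms,0).round(3),S["gripper_width"].round(1)); return s
                                                                                                ^^^^^^^^^^^^^^^^^^^^^^^^
AttributeError: 'float' object has no attribute 'round'
```

Call:
jog_arm --pt "0 0 -5 0" --pt "0 0 -10 0" --pt "0 0 -15 0" --pt "0 0 -15 0" --pt "0 0 -15 0"

```text
clock: 13.75
ee_pos: [490.6, 267.9, 119.2]
tool_rot: [0.0, 0.736, 0.677, -0.0]
contact_force: [0.1, -0.1, -1.0]
gripper_width: 38.4
```

```bash
sed -i 's/S\["gripper_width"\].round(1)/round(S["gripper_width"],1)/' trk.py; python3 trk.py; python3 trk.py
```

```text
farfront shift -1 -10 0.96
nearback shift -2 -12 0.66
nearfront shift 24 -24 0.88
13.9 [490.6 267.9 119.1] F [-0.1  -0.62 -1.75] M [ 0.15  -0.033 -0.011] 38.3
farfront shift -1 -10 0.95
nearback shift -2 -12 0.66
nearfront shift 24 -24 0.88
14.05 [490.6 267.8 119.2] F [ 0.49  0.34 -2.11] M [ 0.138 -0.001  0.002] 38.3
```

At 50 N it holds with only slight droop (pitch about 4°, moment about 0.145 N·m). That's good enough to carry gently and still pivot at 20 N. I'll lift, then move in front of the bin.

Call:
jog_arm --pt "0 0 -4 0" --pt "0 0 -12 0" --pt "0 0 -24 0" --pt "0 0 -38 0" --pt "0 0 -54 0" --pt "0 0 -70 0" --pt "0 0 -86 0" --pt "0 0 -102 0" --pt "0 0 -118 0" --pt "0 0 -132 0" --pt "0 0 -143 0" --pt "0 0 -150 0" --pt "0 0 -153 0" --pt "0 0 -153 0"

```text
clock: 15.8
ee_pos: [490.6, 267.9, 272.1]
tool_rot: [-0.0, 0.736, 0.677, -0.0]
contact_force: [-0.8, -0.5, -2.1]
gripper_width: 38.2
```

Call:
jog_arm --pt "-4 1 0 0" --pt "-12 4 0 -0.5" --pt "-24 8 0 -1" --pt "-38 13 0 -2" --pt "-54 19 0 -3" --pt "-70 25 0 -4" --pt "-86 31 0 -5" --pt "-102 37 0 -6" --pt "-118 43 0 -7" --pt "-134 48 0 -8" --pt "-150 53 0 -9" --pt "-164 58 0 -9.5" --pt "-176 62 0 -10" --pt "-186 65 0 -10" --pt "-192 67 0 -10" --pt "-193 68 0 -10" --pt "-193 68 0 -10"

```text
clock: 17.92
ee_pos: [542.2, 70.1, 272.2]
tool_rot: [-0.0, 0.674, 0.738, -0.0]
contact_force: [-0.3, 0.4, -1.2]
gripper_width: 38.2
```

```bash
python3 - <<'E'
from h import *
from plant import bot,imaging
t,s=imaging.camera("top"),imaging.camera("scene")
pickle.dump(t,open("top2.pkl","wb"));pickle.dump(s,open("scene2.pkl","wb"))
cv2.imwrite("pics/m7.png",np.hstack([crop(t,260,150,200,150,2),crop(s,260,170,200,150,2)]))
S=bot.state();print(S["ee_pos"],S["moment"])
E
```

```text
[542.17942991  70.20260981 272.28905438] [ 0.14017322  0.02658836 -0.02331218]
```

View pics/m7.png

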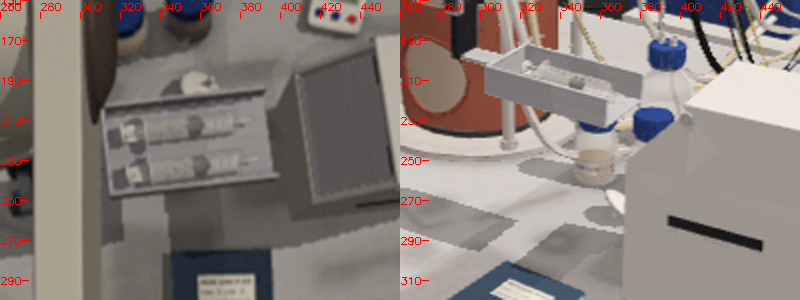

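```bash
cat >> h.py <<'E'
def pose5(p,P):
    x,y,z,yaw,pit=p; c,s=np.cos(pit),np.sin(pit); P=np.float64(P)
    Q=np.c_[c*P[:,0]+s*P[:,2],P[:,1],-s*P[:,0]+c*P[:,2]]  # pit>0 nose down
    Q=frame(0,0,yaw,Q); return Q+[x,y,z]
def fit5(obs,x0):
    r=lambda p:np.concatenate([(proj(c,pose5(p,P))-np.float64(u)).ravel() for c,P,u in obs])
    s=least_squares(r,x0,loss="soft_l1",x_scale=[10,10,10,.05,.05]); return s.x,r(s.x).reshape(-1,2)
BIN=(572.5,-264,-1.48)
def tobin(P):
    d=np.float64(P)-[BIN[0],BIN[1],0]; c,s=np.cos(BIN[2]),np.sin(BIN[2])
    return np.c_[c*d[:,0]+s*d[:,1],-s*d[:,0]+c*d[:,1],d[:,2]]
E
python3 - <<'E'
from h import *
np.set_printoptions(precision=2,suppress=True)
t,s=load("top2"),load("scene2")
A=[[-75,41,34],[-75,-41,34],[75,41,34],[75,-41,34]]
o=[(t,A,[[311.5,204],[316,246.5],[393,196.5],[399,239]]),
(s,A+[[75,-41,0],[75,41,0]],[[324,192],[302.5,203.5],[380.5,208],[362.5,218.5],[362.5,232],[380.5,220]])]
p,r=fit5(o,[550,-60,175,-1.48,.06]);print(p,np.degrees(p[4]));print(r)
print("nose,pan,tab in bin",tobin(pose5(p,[[75,0,0],[0,0,0],[-130,0,80]])))
print("TCP in bin",tobin([[542.2,70.2,272.3]]))
E
```

```text
[552.52 -57.32 180.03  -1.5    0.01] 0.36338124223775636
[[-0.89 -2.12]
 [-1.19  1.12]
 [ 2.19 -3.05]
 [ 1.44  0.27]
 [-1.21  0.06]
 [-0.86  0.15]
 [ 1.18 -2.3 ]
 [-0.25  0.28]
 [-0.61  2.06]
 [ 0.61  0.37]]
nose,pan,tab in bin [[-132.65   -2.54  179.55]
 [-207.64   -1.15  180.03]
 [-337.1     1.24  260.85]]
TCP in bin [[-335.57    0.13  272.3 ]]
```

The pose fit puts the scoop nearly level (pitch about 0.4° ± 3°), with the nose 33 mm before the lip, about 18 mm above it, and centred to 2.5 mm. Next I'll lower it a little and insert level.

Call:
jog_arm --pt "-1 0 2 0" --pt "-4 0 5 0" --pt "-9 0 9 0" --pt "-16 0 12 0" --pt "-26 0 12 0" --pt "-37 0 12 0" --pt "-48 0 12 0" --pt "-59 0 12 0" --pt "-70 0 12 0" --pt "-80 0 12 0" --pt "-90 0 12 0" --pt "-100 0 12 0" --pt "-108 0 12 0" --pt "-113 0 12 0" --pt "-113 0 12 0"

```text
clock: 19.9
ee_pos: [552.5, -42.8, 260.2]
tool_rot: [-0.0, 0.674, 0.738, -0.0]
contact_force: [0.8, 2.5, -0.2]
gripper_width: 38.7
```

```bash
python3 - <<'E'
from h import *
from plant import bot,imaging
t,s=imaging.camera("top"),imaging.camera("scene")
cv2.imwrite("pics/m8.png",np.hstack([crop(t,310,150,200,150,2),crop(s,290,150,200,150,2)]))
S=bot.state();print(S["ee_pos"],S["moment"],S["contact_force"],tobin([S["ee_pos"]]))
E
```

```text
[552.47128273 -42.67468771 260.33918709] [ 0.59247491 -0.03097068  0.1829838 ] [ 0.06202933  2.41574637 -1.16266196] [[-2.22229675e+02  1.21709726e-01  2.60339187e+02]]
```

View pics/m8.png

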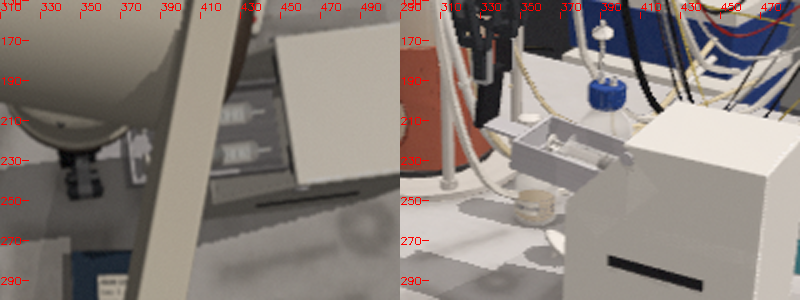

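The spout is inside and the flap pushes back at 2.4 N. Now I'll loosen to 20 N and follow the tilt arc about the lip.

Call:
jog_arm --pt "0 0 0 0" --pt "0 0 0 0" --pt "-4 0 -3 0" --pt "-9 0 -6 0" --pt "-15 0 -10 0" --pt "-22 0 -14 0" --pt "-28 0 -18 0" --pt "-34 0 -23 0" --pt "-41 0 -28 0" --pt "-47 0 -32 0" --pt "-53 0 -36 0" --pt "-53 0 -36 0" --squeeze 20 --jaw 30

```text
clock: 21.5
ee_pos: [557.4, -96.0, 296.6]
tool_rot: [0.0, 0.675, 0.738, -0.0]
contact_force: [0.1, 1.5, -0.2]
gripper_width: 38.7
```

```bash
python3 - <<'E'
from h import *
from plant import bot,imaging
t,s=imaging.camera("top"),imaging.camera("scene")
cv2.imwrite("pics/m9.png",np.hstack([crop(t,310,150,200,150,2),crop(s,290,150,200,150,2)]))
S=bot.state();print(S["ee_pos"],S["moment"],S["contact_force"],tobin([S["ee_pos"]]))
E
```

```text
[557.29418144 -95.48649293 296.29450014] [ 0.38896892 -0.17298484  0.08394663] [ 0.67384641  0.99635418 -0.89369002] [[-1.6919811e+02  1.3621000e-01  2.9629450e+02]]
```

View pics/m9.png

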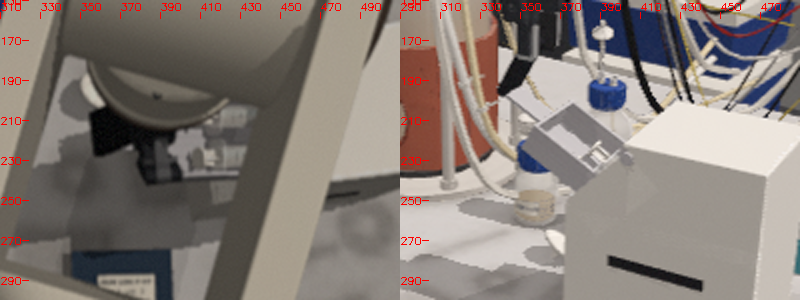

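It pivots as intended: the scoop is now some 35° nose-down, with its back wall at (370,215) in the scene view. I'll continue to 45° and about 8 mm deeper.

Call:
jog_arm --pt "-6 0 -3 0" --pt "-12 0 -6 0" --pt "-18 0 -8 0" --pt "-24 0 -10 0" --pt "-30 0 -12 0" --pt "-36 0 -14 0" --pt "-39 0 -11 0" --pt "-42 0 -8 0" --pt "-42 0 -8 0" --pt "-42 0 -8 0" --pt "-42 0 -8 0" --pt "-42 0 -8 0"

```text
clock: 23.1
ee_pos: [561.0, -137.2, 304.3]
tool_rot: [-0.0, 0.674, 0.738, -0.0]
contact_force: [-0.3, -0.8, -4.1]
gripper_width: 38.2
```

```bash
python3 - <<'E'
from h import *
from plant import bot,imaging
t,s=imaging.camera("top"),imaging.camera("scene")
cv2.imwrite("pics/m10.png",np.hstack([crop(t,310,150,200,150,2),crop(s,320,150,120,90,10/3)]))
S=bot.state();print(S["ee_pos"],S["moment"],S["contact_force"],tobin([S["ee_pos"]]))
E
```

```text
[ 561.02405096 -137.23643822  304.3027668 ] [-0.10302404  0.03617603 -0.02812283] [-0.4290866  -0.64979556 -3.52607486] [[-1.27281946e+02  6.51802491e-02  3.04302767e+02]]
```

View pics/m10.png

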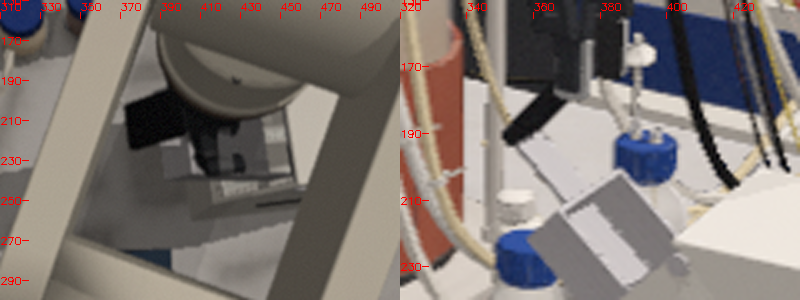

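```bash
python3 - <<'E'
from h import *
from plant import bot,imaging
np.set_printoptions(precision=1,suppress=True)
s=imaging.camera("scene");pickle.dump(s,open("scene3.pkl","wb"))
fs=[]
for i in range(8): imaging.camera("scene"); S=bot.state();fs.append(np.r_[S["contact_force"],S["moment"]*10])
print(S["clock"],np.mean(fs,0))
u=np.float64([[359,222],[386.9,201.6],])
P=[[-75,-41,34],[-75,41,34]]
def origin(p,gz,dz):
    G=pose5((0,0,0,BIN[2],p),[[-130,0,gz]])[0]; return np.array([561,-137.2,304.3-dz])-G
def f(q):
    p,dz=q; return np.r_[(proj(s,pose5((*origin(p,78,dz),BIN[2],p),P))-u).ravel(),(dz-6)/3]
r=least_squares(f,[.8,6]); p,dz=r.x
print(np.degrees(p),dz,r.fun)
print(tobin(pose5((*origin(p,78,dz),BIN[2],p),[[75,0,0],[75,0,34],[0,0,0],[-75,0,0],[-75,0,34]])))
E
```

```text
23.65 [-0.2 -1.1 -2.9 -0.6  0.6 -0.5]
54.21408846393921 17.043430576518666 [ 4.9 -4.9 -4.3  2.3  3.7]
[[ -70.7    0.    75.3]
 [ -43.1    0.    95.2]
 [-114.6    0.   136.2]
 [-158.4    0.   197. ]
 [-130.9    0.   216.9]]
```

```bash
python3 - <<'E'
from h import *
np.set_printoptions(precision=1,suppress=True)
s=load("scene3")
im=crop(s,330,160,100,75,6); cv2.imwrite("pics/m11.png",im)
u=np.float64([[359,222],[386.9,201.6],[404,222],[352.1,190.5]])
def O(bx,bz): return frame(*BIN,[[bx,0,bz]])[0]
def f(q):
    bx,bz,p,a=q; return (proj(s,pose5((*O(bx,bz),BIN[2],p),[[-75,-41,34],[-75,41,34],[a,41,34],[-136,-20,19]]))-u).ravel()
r=least_squares(f,[-100,160,.8,-20],x_scale=[10,10,.1,10]); print(r.x,np.degrees(r.x[2]),r.fun)
bx,bz,p,a=r.x
print(tobin(pose5((*O(bx,bz),BIN[2],p),[[75,0,0],[75,0,34],[-75,0,0],[-130,0,78]])))
E
```

```text
[-97.6 142.2   0.8 -19.5] 46.34548551322041 [ 7.6 -5.7 -1.7  1.5 -3.1  2.3 -3.   2. ]
[[ -45.9   -0.    87.9]
 [ -21.3   -0.   111.4]
 [-149.4   -0.   196.4]
 [-130.9   -0.   290.1]]
```

View pics/m11.png

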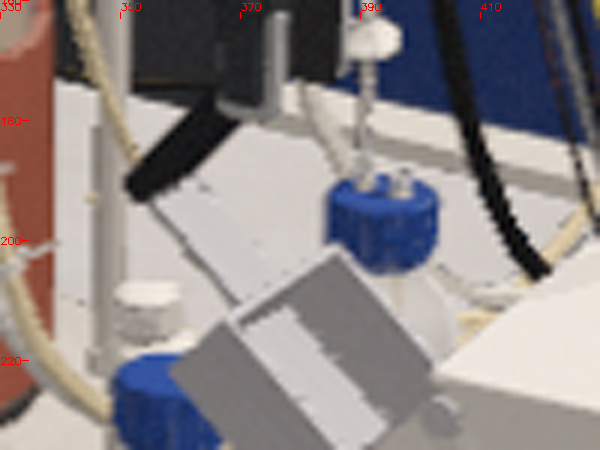

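```bash
python3 - <<'E'
from h import *
np.set_printoptions(precision=1,suppress=True)
s=load("scene3")
u=np.float64([[368.7,213],[358.7,221.7],[386,201.5],[402,221.5],[352,191.5]])
def O(bx,bz): return frame(*BIN,[[bx,0,bz]])[0]
def f(q):
    bx,bz,p,a=q; return (proj(s,pose5((*O(bx,bz),BIN[2],p),[[-75,-41,34],[-75,-41,0],[-75,41,34],[a,41,34],[-136,-20,19]]))-u).ravel()
r=least_squares(f,[-100,160,.8,-20],x_scale=[10,10,.1,10]); print(r.x,np.degrees(r.x[2]),r.fun)
bx,bz,p,a=r.x
print(tobin(pose5((*O(bx,bz),BIN[2],p),[[75,0,0],[75,0,34],[-75,0,0],[-130,0,78],[0,0,0]])))
E
```

```text
[-92.6 148.    0.8 -22.2] 46.14040194805732 [ 0.   1.2 -0.9  0.7  1.3 -0.4  0.4 -0.3 -0.9 -1.1]
[[ -40.7   -0.    93.9]
 [ -16.2    0.   117.4]
 [-144.6    0.   202. ]
 [-126.5   -0.   295.8]
 [ -92.6    0.   148. ]]
```

The refit gives a pitch of 46°, the spout 89 mm past the lip and the pan resting on the lip, so the flap should be on the walls. The visible part of the pan floor shows no syringe. I'll shake it gently along its axis to be sure, firm the grip and withdraw along the slope.

Call:
jog_arm --pt "4 0 -4 0" --pt "0 0 0 0" --pt "4 0 -4 0" --pt "0 0 0 0" --pt "-1 0 -5 0" --pt "-1 0 -5 0" --pt "0 0 0 0" --pt "0 0 0 0" --pt "0 0 0 0" --pt "0 0 0 0"

```text
clock: 24.9
ee_pos: [561.0, -137.4, 304.2]
tool_rot: [-0.0, 0.674, 0.738, -0.0]
contact_force: [1.0, -1.3, -3.2]
gripper_width: 38.6
```

Call:
jog_arm --pt "0 0 0 0" --pt "0 0 0 0" --pt "2 0 -2 0" --pt "6 0 -6 0" --pt "12 0 -12 0" --pt "20 0 -20 0" --pt "28 0 -28 0" --pt "36 0 -36 0" --pt "44 0 -44 0" --pt "52 0 -52 0" --pt "60 0 -60 0" --pt "68 0 -68 0" --pt "75 0 -75 0" --pt "80 0 -80 0" --pt "82 0 -82 0" --pt "82 0 -82 0" --squeeze 40

```text
clock: 26.9
ee_pos: [553.7, -55.6, 386.2]
tool_rot: [-0.0, 0.674, 0.738, -0.0]
contact_force: [0.2, 0.7, -1.2]
gripper_width: 38.3
```

```bash
python3 - <<'E'
from h import *
from plant import bot,imaging
np.set_printoptions(precision=2,suppress=True)
fs=[]
for i in range(6): s=imaging.camera("scene"); S=bot.state();fs.append(np.r_[S["contact_force"],S["moment"]])
t=imaging.camera("top")
print(S["clock"],S["ee_pos"],tobin([S["ee_pos"]]),np.mean(fs,0))
cv2.imwrite("pics/m12.png",np.hstack([crop(t,330,120,200,150,2),crop(s,300,130,180,135,400/180)]))
E
```

```text
27.2 [553.61 -55.75 386.12] [[-209.1     0.07  386.12]] [ 0.14 -0.08 -1.38  0.02  0.01 -0.02]
```

View pics/m12.png

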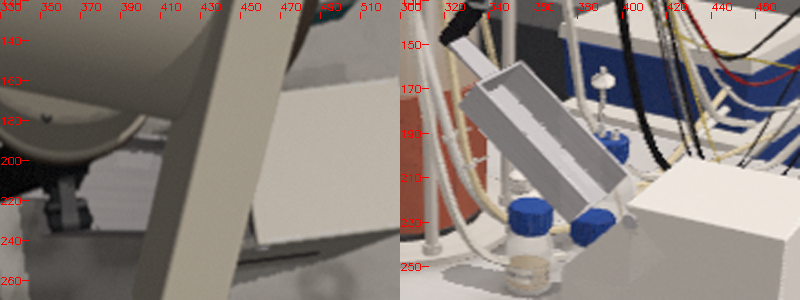

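The scoop is empty (force -1.38 N against about -1.8 N loaded) and clear of the bin at roughly 46° nose-down, with its back wall at (345,165) in the scene view. I'll carry it back to its original bare spot.

Call:
jog_arm --pt "4 0 0 0" --pt "12 0 0 0" --pt "24 0 0 0" --pt "38 0 4 0" --pt "52 0 14 0" --pt "66 0 28 0" --pt "80 0 44 0" --pt "94 0 60 0" --pt "106 0 76 0" --pt "116 0 92 0" --pt "122 0 102 0" --pt "126 0 108 0" --pt "126 0 110 0" --pt "126 0 110 0"

```text
clock: 29.0
ee_pos: [542.4, 69.7, 276.6]
tool_rot: [0.0, 0.674, 0.738, 0.0]
contact_force: [0.8, 0.0, -1.3]
gripper_width: 38.4
```

Call:
jog_arm --pt "4 -1 0 0" --pt "12 -2 0 1" --pt "24 -4 0 2" --pt "40 -7 0 3" --pt "56 -9 0 4" --pt "72 -12 0 5" --pt "88 -14 0 6" --pt "104 -17 0 7" --pt "120 -20 0 8" --pt "136 -22 0 9" --pt "152 -25 4 10" --pt "168 -27 12 10" --pt "182 -30 20 10" --pt "192 -31 28 10" --pt "199 -32 34 10" --pt "202 -33 38 10" --pt "202 -33 40 10" --pt "202 -33 40 10"

```text
clock: 31.25
ee_pos: [491.2, 267.8, 236.3]
tool_rot: [0.0, 0.736, 0.677, -0.0]
contact_force: [-0.4, 0.3, -1.4]
gripper_width: 38.3
```

```bash
python3 - <<'E'
from h import *
from plant import bot,imaging
np.set_printoptions(precision=2,suppress=True)
s=imaging.camera("scene"); t=imaging.camera("top");S=bot.state()
print(S["clock"],S["ee_pos"],S["contact_force"])
cv2.imwrite("pics/m13.png",np.hstack([crop(t,330,120,220,165,400/220),crop(s,170,150,160,120,2.5)]))
E
```

```text
31.35 [491.27 267.83 236.46] [ 0.28  0.28 -1.8 ]
```

View pics/m13.png

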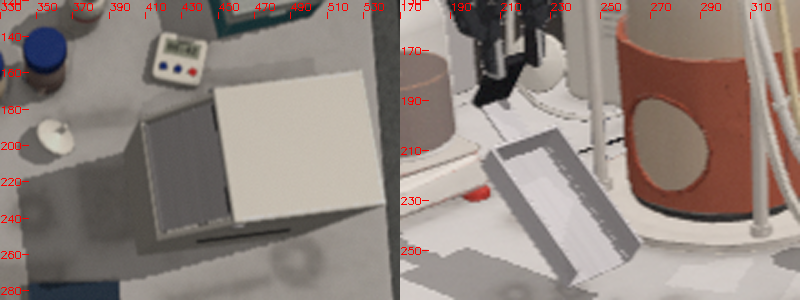

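The flap is shut (grey panel at (425,205)), the scoop is empty and there are no stray syringes. Now I'll lower it so the nose lands on the bench and the scoop pivots flat at 20 N.

Call:
jog_arm --pt "0 0 0 0" --pt "0 0 4 0" --pt "0 0 12 0" --pt "0 0 20 0" --pt "0 0 28 0" --pt "0 0 36 0" --pt "0 0 44 0" --pt "0 0 52 0" --pt "0 0 60 0" --pt "0 0 68 0" --pt "0 0 76 0" --pt "0 0 84 0" --pt "0 0 92 0" --pt "0 0 100 0" --pt "0 0 108 0" --pt "0 0 116 0" --pt "0 0 122 0" --pt "0 0 128 0" --pt "0 0 132 0" --pt "0 0 134 0" --squeeze 20

```text
clock: 33.85
ee_pos: [491.1, 268.0, 102.1]
tool_rot: [0.0, 0.736, 0.677, -0.0]
contact_force: [0.8, 0.5, 0.7]
gripper_width: 37.5
```

```bash
python3 trk.py
```

```text
farfront shift -3 -2 0.97
nearback shift -3 -7 0.64
nearfront shift -2 -2 0.88
34.0 [491.1 268.  102.3] F [-0.1  -0.45 -0.22] M [-0.256  0.076 -0.037] 38.3
```

Call:
jog_arm --pt "0 0 4 0" --pt "0 0 8 0" --pt "0 0 12 0" --pt "0 0 15 0" --pt "0 0 17 0" --pt "0 0 18 0" --pt "0 0 18 0"

```text
clock: 34.88
ee_pos: [491.3, 268.2, 84.7]
tool_rot: [0.0, 0.736, 0.677, 0.0]
contact_force: [-0.9, 0.6, 6.6]
gripper_width: 38.3
```

```bash
python3 trk.py
```

```text
farfront shift -1 -1 0.97
nearback shift -1 0 0.94
nearfront shift -1 -1 0.88
35.025 [491.3 268.1  84.7] F [-0.93  1.03  5.87] M [-0.11   0.204 -0.034] 38.1
```

The scoop is flat: all corners are within 1 px of where they started, and the bench pushes back with 6 N. I'll release and retreat straight up.

Call:
jog_arm --pt "0 0 0 0" --pt "0 0 0 0" --pt "0 0 0 0" --pt "0 0 0 0" --pt "0 0 0 0" --pt "0 0 -8 0" --pt "0 0 -25 0" --pt "0 0 -50 0" --pt "0 0 -80 0" --pt "0 0 -110 0" --pt "0 0 -140 0" --pt "0 0 -155 0" --pt "0 0 -158 0" --pt "0 0 -158 0" --jaw 70

```text
clock: 36.78
ee_pos: [490.9, 268.0, 241.5]
tool_rot: [-0.0, 0.736, 0.677, -0.001]
contact_force: [-0.2, 0.5, -0.4]
gripper_width: 70.0
```

```bash
python3 - <<'E'
from trk import *
s=trk(); t=imaging.camera("top")
cv2.imwrite("pics/m14.png",np.hstack([crop(t,150,140,400,300,1),crop(s,150,190,240,180,400/240)]))
E
```

```text
farfront shift -1 0 0.97
nearback shift -1 0 0.95
nearfront shift -1 0 0.89
36.925 [490.9 268.  241.3] F [ 0.07 -0.27 -0.16] M [-0.008 -0.008 -0.029] 69.9
```

View pics/m14.png

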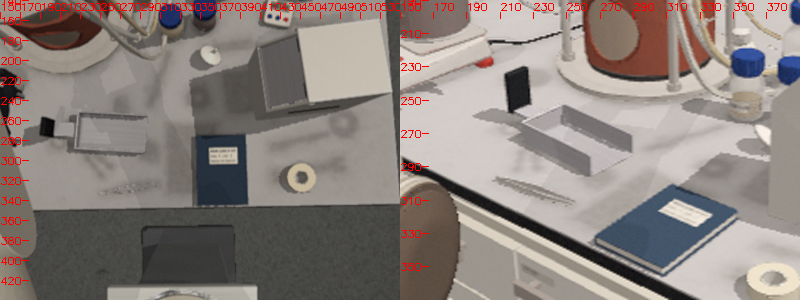

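The empty scoop stands flat at its old place, (260,270) in the top view. The flap is shut and the notebook, tape and filter haven't moved. I'm handing in.

```bash
python3 -c "
from plant import bot; print(bot.hand_in())"
```

```text
the job is handed in; nothing more can be done
None
```

The job is done and handed in: both syringes should be in the bin, the flap is shut, and the empty scoop stands flat and upright on its original bare spot.

**How it was done:** The jog cannot tilt the tool, so I gripped the tab across its 40 mm width rather than along the scoop's x as advised. The scoop could then swivel in the pads. I carried it nearly level at 50 N and pushed the spout through the flap. At 20 N it then pitched to about 46° on the lip, with the spout about 89 mm past it. I gave it a small shake, withdrew along the slope, and let the bench turn it flat again.

**Last checks:**
- **Scoop:** it looked empty in every view after it came out. Its visible rim corners are within 1 px of where they started.
- **Flap and surroundings:** the flap shows shut. No syringes are on the bench, and the notebook, tape and filter look undisturbed.
- **Robot:** it ended clear of everything. The job took about 37 s, and the forces I read stayed below about 7 N.

**What was less certain or went wrong:**
- I could not see inside the bin. That the syringes are in it rests on the empty scoop, the drop in measured weight (about 1.8 to 1.4 N) and the clear bench.
- Several trial lifts were needed to find a grip that both held and swivelled. A 120 N grip near the top of the tab let the nose droop.
- My first two pose fits in the bin disagreed by several pixels because I had mislabelled a corner; the corrected fit agreed to about 1 px.
- I viewed 16 pictures, well over the budget of 10.

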